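# Load the sample holder under the colour meter's spring clip

### The job

On the colour meter's loading stage, press the press bar of the spring clip down with one fingertip and hold it down while the other fingertip pushes the sample holder along its channel, under the raised jaw, until it is fully home against the stop; only then let the clip go, so that its jaw comes down on the holder. Push the holder only: do not pinch, lift or tip it, and leave the bottles, jar and other things around the stage where they are.

Things in the scene. Friction and masses are not known exactly. Their poses are not given: they have to be found in the camera images.
- stage: Fixed loading stage of a bench colour meter: 200 x 140 x 22 mm dark metal base. Origin: centre of its underside; z up. 'Bed' = its top, 22 mm above the table. A channel runs along stage x, centred at y = -26 mm, 64 mm wide between rails 6 mm high, open at the -x end. The meter's white housing, 62 mm above the table, stands from x = +101 mm on. With the holder home, its origin is at x = +50 mm.
- holder: Sample holder, loose in the channel short of the clip's jaw: steel plate 60 x 60 x 8 mm, about 0.1 kg, round orange window on top. Origin: centre of its underside; x points to its front edge (+30 mm, towards the stop). Along its rear edge an upturned flange, 3 mm thick, reaches 26 mm above the bed, its rear face at x = -30 mm. Pushed on the flange it slides to stage +x.
- stop (a point): Foot of the near face of the end stop that closes the far end of the channel: at stage x = +80 mm, y = -26 mm, on the bed. The stop is 12 mm high. Its axes are the stage's.
- clip (a joint): Angle of the spring clip, rad: 0 = shut, 0.7 = fully open. It rocks about a 7 mm barrel along stage x at y = +20 mm, 13 mm above the bed, between lugs 19 mm high at x = -81 and +78 mm. Pressing its bar (+y side) lifts its jaw (-y side). Below about 0.25 the jaw blocks the holder; above 0.30 the holder passes beneath. Let go, it springs down and rests on the holder at about 0.2.
- clip_pad (a point): Middle of the top face of the clip's press bar, moving with it: a 3 mm plate 97 mm long, stage x = -75 to +22 mm, from the barrel out to y = +63 mm. Shut it slopes up outwards by 20 degrees (outer edge 30 mm above the bed); level at 0.35 rad. A fingertip at y = +40 to +55 mm, 11 to 12 mm above the bed, holds about 0.5 rad with 5 to 8 N.
- clip_jaw (a point): Tip of the clip's jaw, a 3 mm steel plate 20 mm long, stage x = +52 to +72 mm, that reaches 30 mm from the barrel over the edge of the channel; shut, its tip is down at the bed. The press bar lies beside the whole path of the flange: one finger can slide along the bar in x, pressing, while the other, 50 to 85 mm beside it, pushes the flange.
- bottle_a: Bystander: filled sauce bottle, 44 mm diameter, 158 mm tall with its white cap. Origin: centre of its underside. Leave it where it stands.
- bottle_b: Bystander: filled sauce bottle like the others. Origin: centre of its underside. Leave it where it stands.
- bottle_c: Bystander: filled sauce bottle like the others. Origin: centre of its underside. Leave it where it stands.
- jar: Bystander: small amber glass jar, 56 mm diameter, 60 mm tall. Origin: centre of its underside. Leave it where it stands.
- cap: Bystander: spare white bottle cap, 34 mm diameter, 28 mm tall. Origin: centre of its underside. Leave it where it stands.
- cup: Bystander: open steel cup, 72 mm diameter, 75 mm tall. Origin: centre of its underside. Leave it where it stands.
- spatula: Bystander: black plastic spatula, about 280 mm long, lying flat, beside the stage. Its axis x runs along it; leave it where it lies.
- weight: Bystander: dark steel knob weight, 36 mm diameter, 50 mm tall. Origin: centre of its underside. Leave it where it stands.
Mind the look-alikes: they are no part of the job. Of the things like the holder, leave any that is red; of the rest the smaller one is meant.

How it is judged:
On the way, in this order (a step that is already met when the one before it is completed fails the run):
1. the clip is held open by a finger while the holder is still short of the jaw (value of joint clip above 0.25 rad and contact force between the fingers and clip above 0.5 N and x of holder in the frame of stage below 0.024 m), for 0.1 s.
2. the holder is home against the stop while a finger still holds the clip open (x of holder in the frame of stage between 0.047 and 0.053 m and y of holder in the frame of stage between -0.031 and -0.021 m and z of holder in the frame of stage below 0.0245 m and value of joint clip above 0.25 rad and contact force between the fingers and clip above 0.5 N), for 0.2 s.
At the end, for the whole second after the job is handed in: The holder lies flat and at rest in the channel with its front edge within 3 mm of the stop, and the released clip's jaw presses on it (more than 1 N) (x of holder in the frame of stage between 0.047 and 0.053 m and y of holder in the frame of stage between -0.031 and -0.021 m and z of holder in the frame of stage below 0.0245 m and angle between the x axis of holder and the x axis of stage, either way round below 0.1 rad and value of joint clip between 0.1 and 0.3 rad and contact force between clip and holder above 1 N and linear speed of holder below 0.01 m/s); the robot touches nothing.
It fails at once if the sample holder is lifted or tipped (z of holder in the frame of stage above 0.029 m or angle between holder's own z axis and vertical above 0.15 rad).
It fails at once if a bystander is pushed aside by more than 15 mm (distance of any of bottle_a, bottle_b, bottle_c, jar, cap, cup, spatula, weight from where it was at the start of the episode above 0.015 m).
It also fails if it takes over 35 s, if anything falls off the work surface, if the arm or the gripper's body presses on something with over 40 N, if the wrist force passes 120 N, or if a joint passes its speed limit or range.

### The arm

A 6-joint arm with a two-finger parallel gripper is mounted at the origin on the work surface. World frame = base frame: x ahead of the robot, y to its left, z up, the work surface at z = 0. Lengths are in m, angles in rad, forces in N, time in s.
With the tool pointing down it reaches from about 0.3 to 0.85 m from the base axis. Payload 4.2 kg.
Tool frame: the origin (TCP) lies between the finger pads; the fingertips stand 25 mm ahead of it and the grasp point (between the pads) lies 6 mm ahead of it; z points along the fingers, y is the direction in which the jaws open and shut (so a half turn about z gives the same grasp; the last joint's range is limited). The gripper opens to 91 mm and grips with 3 to 60 N. Pads are 32 mm wide; open, the fingers measure 118 mm over their backs; the gripper's body (76 mm by 178 mm) begins 60 mm behind the grasp point.
Start: joints at [-0.02, 0.32, 1.565, -0, 1.257, -0.02], TCP at [0.575, 0, 0.239] pointing down, gripper open.
Joint ranges: [-3.11, 3.11], [-0.84, 2.01], [0.21, 2.61], [-1.34, 4.49], [0.05, 2.63], [-2.56, 2.56]. Speed limits (rad/s): [2.57, 2.57, 3.14, 3.14, 3.14, 3.14].

### API

Orientations are given as [roll, pitch, yaw] about the fixed x, y, z axes, in that order (R = Rz(yaw) Ry(pitch) Rx(roll)).
In Python, from workcell import env, vision gives the robot as it stands.
- The arm moves only by the tool carry_out, never from a script. Its argument "increments" is a list of rows, each an object of numbers: "tx", "ty", "tz": the shift along the tool's x, y, z in mm; "rx", "ry", "rz": the turn, a rotation vector about the tool's x, y, z in degrees; "gripper": the opening, from 0 (shut) to 1 (fully open). A call has 1 to 5 rows; each row is the pose to reach, as a shift and turn from the pose measured when the call began, along the tool's axes at that moment; what a row does not reach only later rows make up. A row lasts 1/10 s, in which the tool goes at most 50 mm and 8.59 degrees, less where a joint would pass 70% of its speed; a pose out of reach is approached as far as the arm can. A call with a gripper value outside its range is refused whole. The fingers move at their own pace and stop on an object; "grip_force" is the grip in N (left out, the last holds). Time passes only in rows, so rows that repeat a pose let the fingers close. It gives the time, the measured TCP pose, the force and the opening at its end, in the units of the state.
- env.sense(): the state, without advancing time (a new reading comes with each control period).
- vision.capture(name): name is "scene" or "side" or "wrist"; returns the picture (384x512x3 uint8, blue, green, red); there is no depth.
- vision.get_calibration(name): a dict with "vfov" (degrees; the focal length in pixels is half the picture's height over the tangent of half this angle, whatever the lens; pixels are square), "cx", "cy" (the principal point, pixels), "pose" (4x4, takes a point from camera to world coordinates). Camera axes: x right, y up, looking along -z (the intrinsics and any distortion apply to the point x, -y, -z); pixel columns grow to the right and rows downward; lengths in m; the calibration is good to about 2 mm. A picture is of the moment at which its call begins: read the wrist's pose just before it. get_calibration takes no time and is no camera call; for the wrist camera it gives the pose at the moment of the call.
- env.hand_in(): hands the job in, once; it reports no verdict.
The state is a dict: "clock": time; "qpos": joint angles; "dq": joint speeds; "tau": joint torques, N m; "ee_pos": TCP position; "orientation": TCP orientation; "ft_force": force on the tool from outside, world axes, zero at the start; "moment": the same for the moment, N m; "opening": finger opening in m.
Only numpy, scipy, OpenCV 4.12 (cv2) and the standard library are available. Lean on these libraries where they do the work, as an engineer would, in place of code of your own. Each camera call takes 0.05 s, during which the arm holds its last target. There are 200 camera calls.

## Working session

There is one attempt and no reset: what is moved stays moved. The work goes in short steps, Python scripts to look and compute and a tool call to move; the robot and the scene stay as the last step left them, time stands still between calls to the robot, and variables do not carry over. Pictures are saved under pics/ and viewed, about 8 in all and at most 12, crops included, and the job is handed in when it is done.

Besides the shell and the picture viewer there is one more tool, called by a JSON object that holds its "fn" and its "kwargs". carry_out: Moves the arm, as the interface text tells. Its arguments: {"type":"object","properties":{"increments":{"type":"array"},"grip_force":{"type":"number"}},"required":["increments"]}

```bash
ls; mkdir -p pics; python3 - <<'E'
from workcell import env, vision
import cv2, numpy as np
for n in ["scene","side"]:
    im=vision.capture(n); cv2.imwrite(f"pics/{n}0.png",cv2.resize(im,None,fx=1.5,fy=1.5,interpolation=cv2.INTER_CUBIC)); cv2.imwrite(f"{n}0_raw.png",im)
    c=vision.get_calibration(n); print(n,c)
s=env.sense(); print(s)
E
```

```text
pics
scene {'vfov': 45.23780079337861, 'cx': 251.29299349905784, 'cy': 189.07049412374732, 'pose': array([[-0.08606071, -0.63341215,  0.76901404,  1.29625903],
       [ 0.99626763, -0.04955315,  0.07067742,  0.1321118 ],
       [-0.00666087,  0.77222635,  0.6353126 ,  0.71461241],
       [ 0.        ,  0.        ,  0.        ,  1.        ]])}
side {'vfov': 50.934161754094376, 'cx': 248.47135390895087, 'cy': 195.7702403115824, 'pose': array([[-0.99893654,  0.04257159, -0.01770458,  0.48604995],
       [-0.04051682, -0.62727578,  0.77774255,  0.79079344],
       [ 0.02200408,  0.77763279,  0.62833357,  0.6631108 ],
       [ 0.        ,  0.        ,  0.        ,  1.        ]])}
{'clock': 0.1, 'qpos': array([-1.99813547e-02,  3.20153972e-01,  1.56554128e+00, -1.73996801e-06,
        1.25740013e+00, -2.00052505e-02]), 'dq': array([ 0.00025119, -0.00208277, -0.00401084, -0.00025631, -0.00061221,
       -0.00093144]), 'tau': array([ 5.01049108e-04, -4.13330913e+01, -2.32510239e+01,  7.29743019e-02,
        4.21804120e-02, -4.88014211e-05]), 'ee_pos': array([5.74585418e-01, 1.92585252e-05, 2.38252949e-01]), 'orientation': array([-3.14009019e+00, -2.84064022e-05,  1.57082074e+00]), 'ft_force': array([-0.04712849,  0.29349371,  0.71436527]), 'moment': array([ 0.01731436, -0.02173854,  0.03906333]), 'opening': 0.09119914369777604}
```

View pics/scene0.png

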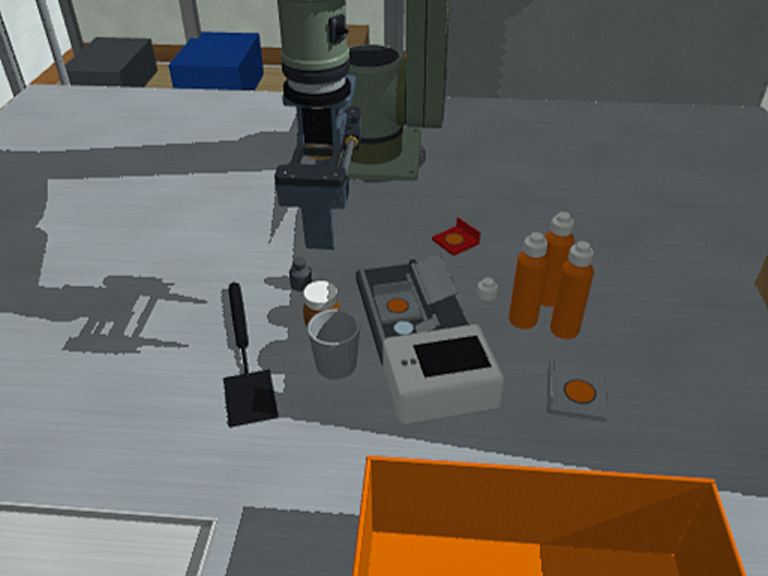

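View pics/side0.png

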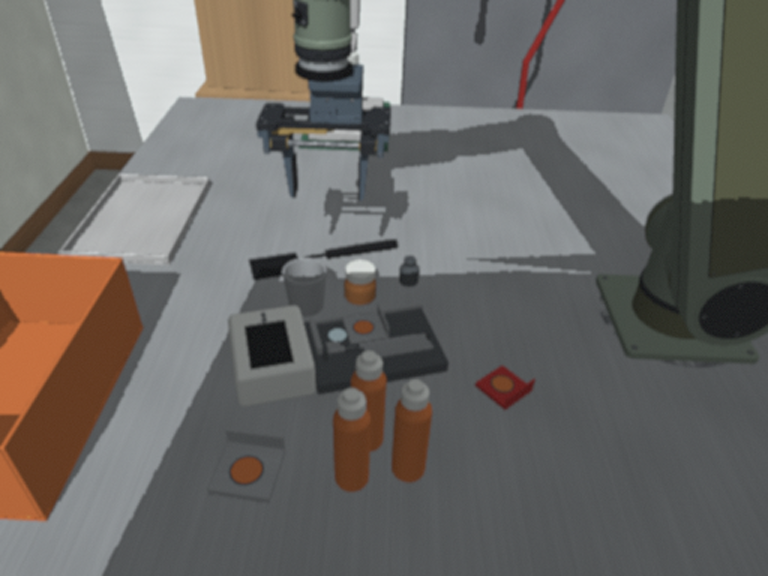

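The stage lies ahead of the robot, its +x (housing) pointing away. Scene view shows the orange window of the right holder at about (398,306)/1.5. The decoys are the red one and the bigger grey one at (580,390). In the side view the bottles stand on the press-bar side.

```bash
cat > h.py <<'E'
import numpy as np, cv2
from workcell import env, vision
def ray(c,u,v):
    f=192/np.tan(np.radians(c["vfov"])/2)
    d=c["pose"][:3,:3]@np.array([(u-c["cx"])/f,-(v-c["cy"])/f,-1.]); return c["pose"][:3,3],d
def onz(c,u,v,z):
    o,d=ray(c,u,v); return o+d*(z-o[2])/d[2]
def proj(c,p):
    f=192/np.tan(np.radians(c["vfov"])/2)
    q=c["pose"][:3,:3].T@(np.asarray(p)-c["pose"][:3,3]); return c["cx"]-f*q[0]/q[2], c["cy"]+f*q[1]/q[2]
def orange(im):
    h=cv2.cvtColor(im,cv2.COLOR_BGR2HSV)
    m=cv2.inRange(h,(5,150,60),(20,255,255))
    n,l,s,ce=cv2.connectedComponentsWithStats(m); return [(s[i].tolist(),ce[i].round(1).tolist()) for i in range(1,n) if 30<s[i][4]<4000]
E
python3 - <<'E'
from h import *
for n in ["scene","side"]:
    im=cv2.imread(f"{n}0_raw.png"); c=vision.get_calibration(n)
    for s,ce in orange(im): print(n,s,ce,onz(c,*ce,.03).round(3))
    P=dict(scene=[(357,270),(392,262),(440,256),(466,328)],side=[(433,310),(446,354),(316,390)])[n]
    for u,v in P: print(" corner",u,v,onz(c,u/1.5,v/1.5,.022).round(4))
c=vision.get_calibration("side")
for u,v in [(352,487),(410,478)]: print("bot",onz(c,u/1.5,v/1.5,0).round(3))
for nm,u,v in [("a",351,394),("b",414,388),("c",369,359)]: print("captop",onz(c,u/1.5,v/1.5,.158).round(3))
c=vision.get_calibration("scene")
for u,v in [(535,238),(563,217),(581,246)]: print("captop",onz(c,u/1.5,v/1.5,.158).round(3))
for n,x0,x1,y0,y1 in [("scene",225,345,165,285),("side",145,305,195,270)]:
    k=6 if n=="scene" else 5
    cv2.imwrite(f"pics/{n}crop.png",cv2.resize(cv2.imread(f"{n}0_raw.png")[y0:y1,x0:x1],None,fx=5,fy=5,interpolation=cv2.INTER_CUBIC))
E
```

```text
scene [102, 30, 20, 11, 147] [110.0, 34.4] [-0.452 -0.587  0.03 ]
scene [42, 33, 7, 9, 37] [45.1, 36.9] [-0.409 -0.835  0.03 ]
scene [174, 32, 14, 11, 119] [180.7, 36.8] [-0.447 -0.301  0.03 ]
scene [21, 43, 19, 13, 127] [31.8, 50.7] [-0.274 -0.826  0.03 ]
scene [297, 155, 12, 8, 73] [302.6, 158.5] [0.336 0.175 0.03 ]
scene [339, 154, 57, 72, 2487] [366.9, 191.9] [0.457 0.324 0.03 ]
scene [258, 199, 14, 9, 94] [264.6, 203.3] [0.516 0.09  0.03 ]
scene [377, 254, 19, 14, 220] [386.1, 260.5] [0.667 0.339 0.03 ]
 corner 357 270 [0.4259 0.0199 0.022 ]
 corner 392 262 [0.4004 0.0749 0.022 ]
 corner 440 256 [0.3781 0.153  0.022 ]
 corner 466 328 [0.5495 0.1936 0.022 ]
side [231, 189, 18, 11, 72] [239.7, 193.3] [ 0.526 -0.001  0.03 ]
side [237, 215, 11, 7, 62] [241.9, 217.8] [0.516 0.09  0.03 ]
side [223, 250, 34, 77, 1507] [239.2, 290.9] [0.51  0.301 0.03 ]
side [329, 250, 13, 11, 101] [334.8, 255.1] [0.312 0.195 0.03 ]
side [262, 269, 25, 52, 973] [273.4, 294.9] [0.444 0.306 0.03 ]
side [155, 305, 19, 17, 246] [163.9, 313.1] [0.644 0.359 0.03 ]
 corner 433 310 [0.4038 0.0331 0.022 ]
 corner 446 354 [0.3879 0.1344 0.022 ]
 corner 316 390 [0.575  0.2179 0.022 ]
bot [0.515 0.356 0.   ]
bot [0.442 0.339 0.   ]
captop [0.517 0.343 0.158]
captop [0.447 0.33  0.158]
captop [0.5   0.288 0.158]
captop [0.507 0.278 0.158]
captop [0.452 0.323 0.158]
captop [0.521 0.339 0.158]
```

View pics/scenecrop.png

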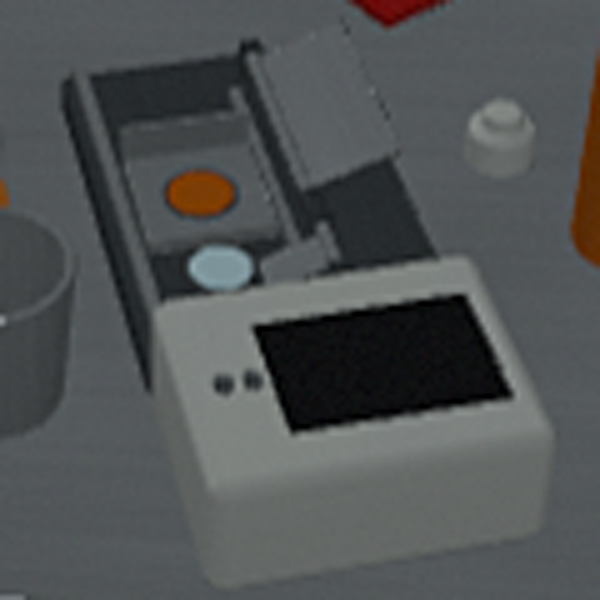

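View pics/sidecrop.png

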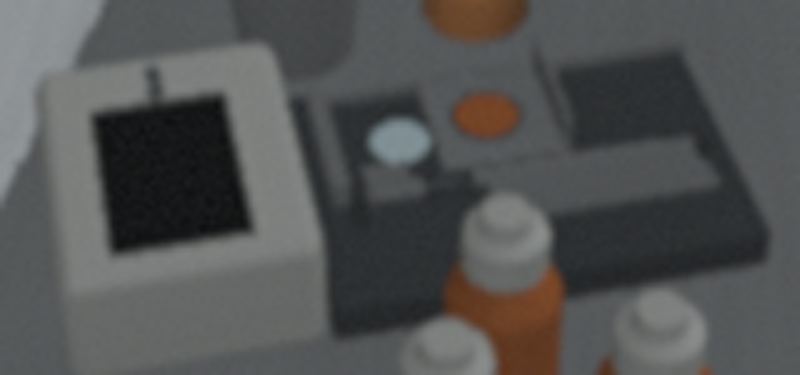

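```bash
python3 - <<'E'
from h import *
def fit(A,B):
    A=np.array(A);B=np.array(B);a=A-A.mean(0);b=B-B.mean(0)
    th=np.arctan2((a[:,0]*b[:,1]-a[:,1]*b[:,0]).sum(),(a*b).sum()); R=np.array([[np.cos(th),-np.sin(th)],[np.sin(th),np.cos(th)]])
    t=B.mean(0)-R@A.mean(0); return th,t,R,(B-(A@R.T+t))
c=vision.get_calibration("scene");d=vision.get_calibration("side")
pts=[]
for cc,u,v,s in [(c,225+66/5,165+84/5,(-.1,-.07)),(c,225+438/5,165+255/5,(.098,.07)),(d,145+683/5,195+52/5,(-.1,-.07)),(d,145+765/5,195+235/5,(-.1,.07)),(d,145+333/5,195+312/5,(.1,.07))]:
    p=onz(cc,u,v,.022)[:2]; pts.append((s,p)); print(s,p.round(4))
th,t,R,e=fit(*zip(*pts)); print(np.degrees(th),t,(e*1000).round(1))
h=R.T@(np.array([.516,.09])-t); print("holder in stage",h)
for b in [(.503,.283),(.519,.341),(.45,.327)]: print(R.T@(np.array(b)-t))
E
```

```text
(-0.1, -0.07) [0.4328 0.0212]
(0.098, 0.07) [0.5405 0.1979]
(-0.1, -0.07) [0.4211 0.0294]
(-0.1, 0.07) [0.3875 0.1533]
(0.1, 0.07) [0.5738 0.2105]
18.171606320830126 [0.4948837  0.11553556] [[ 11.1   3.3]
 [-25.7 -14.7]
 [ -0.7  11.6]
 [  9.4   2.4]
 [  5.7  -2.7]]
holder in stage [ 0.01209954 -0.03084743]
[0.05993767 0.15658126]
[0.09322781 0.20669878]
[0.02330297 0.21491563]
```

```bash
python3 - <<'E'
from h import *
c=vision.get_calibration("wrist"); s=env.sense(); p=c["pose"]
print(c["vfov"],c["cx"],c["cy"],c.keys()); print(p.round(3),s["clock"])
E
```

```text
70.50730105636454 249.54862510704814 192.64906057869632 dict_keys(['vfov', 'cx', 'cy', 'pose'])
[[ 1.     0.     0.001  0.575]
 [-0.     0.972  0.235  0.066]
 [-0.    -0.235  0.972  0.385]
 [ 0.     0.     0.     1.   ]] 0.1
```

{"fn": "carry_out", "kwargs": {"increments": [{"rz": 8.5},{"rz": 17},{"rz": 25.5},{"rz": 34},{"rz": 42.5}]}}

```text
schema error: expected keys tx, ty, tz, rx, ry, rz, gripper
```

{"fn": "carry_out", "kwargs": {"increments": [{"rz": 8.5},{"rz": 17},{"rz": 25.5},{"rz": 31},{"rz": 31}]}}

```text
schema error: expected keys tx, ty, tz, rx, ry, rz, gripper
```

{"fn": "carry_out", "kwargs": {"increments": [{"tx": 22,"ty": -15,"tz": 0,"rx": 0,"ry": 0,"rz": 8.5,"gripper": 1},{"tx": 44,"ty": -30,"tz": 0,"rx": 0,"ry": 0,"rz": 17,"gripper": 1},{"tx": 66,"ty": -45,"tz": 0,"rx": 0,"ry": 0,"rz": 25.5,"gripper": 1},{"tx": 88,"ty": -60,"tz": 0,"rx": 0,"ry": 0,"rz": 34,"gripper": 1},{"tx": 110,"ty": -75,"tz": 0,"rx": 0,"ry": 0,"rz": 42.5,"gripper": 1}]}}

```text
clock: 0.6
ee_pos: [0.4987, 0.1107, 0.2379]
orientation: [-3.14, 0.002, 0.823]
ft_force: [-0.3, 0.6, 0.2]
opening: 0.0912
```

{"fn": "carry_out", "kwargs": {"increments": [{"tx": 0,"ty": 0,"tz": 0,"rx": 0,"ry": 0,"rz": 8.5,"gripper": 1},{"tx": 0,"ty": 0,"tz": 0,"rx": 0,"ry": 0,"rz": 17,"gripper": 1},{"tx": 0,"ty": 0,"tz": 0,"rx": 0,"ry": 0,"rz": 25.5,"gripper": 1},{"tx": 0,"ty": 0,"tz": 0,"rx": 0,"ry": 0,"rz": 31,"gripper": 1},{"tx": 0,"ty": 0,"tz": 0,"rx": 0,"ry": 0,"rz": 31,"gripper": 1}]}}

```text
clock: 1.1
ee_pos: [0.4984, 0.1107, 0.2375]
orientation: [-3.141, 0.003, 0.282]
ft_force: [0.3, -0.6, 0.1]
opening: 0.0911
```

```bash
python3 - <<'E'
from h import *
s=env.sense(); print(s["clock"],s["ee_pos"],s["orientation"],s["qpos"])
c=vision.get_calibration("wrist"); im=vision.capture("wrist"); cv2.imwrite("w1.png",im); np.save("w1.npy",c["pose"])
print(c["pose"].round(4)); cv2.imwrite("pics/w1.png",cv2.resize(im,None,fx=1.5,fy=1.5,interpolation=cv2.INTER_CUBIC))
E
```

```text
1.1 [0.49836288 0.11070549 0.23754423] [-3.14092046  0.00331374  0.2819894 ] [1.95826553e-01 2.20791868e-01 1.70750515e+00 4.09978261e-04
 1.21665496e+00 1.48449178e+00]
[[ 2.780e-01  9.332e-01  2.277e-01  5.618e-01]
 [-9.606e-01  2.702e-01  6.540e-02  1.290e-01]
 [-5.000e-04 -2.369e-01  9.715e-01  3.841e-01]
 [ 0.000e+00  0.000e+00  0.000e+00  1.000e+00]]
```

View pics/w1.png

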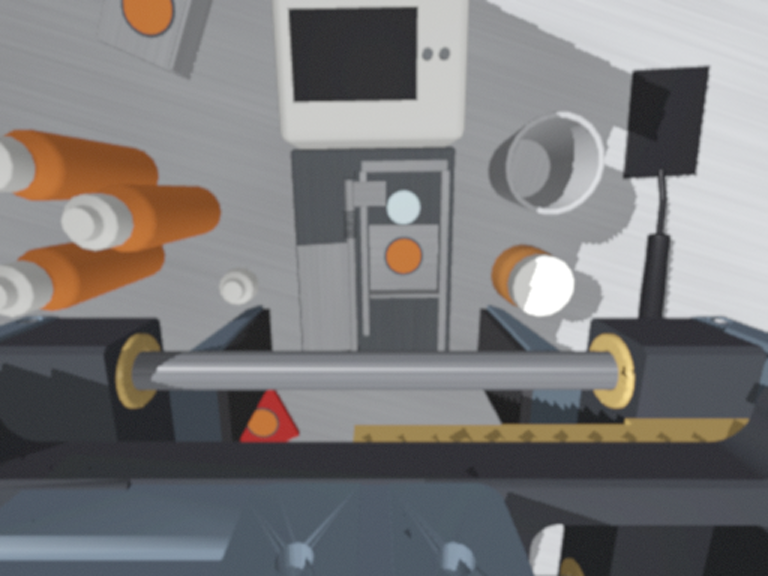

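```bash
python3 - <<'E'
from h import *
c=vision.get_calibration("wrist"); c["pose"]=np.load("w1.npy"); im=cv2.imread("w1.png")
P={}
for n,u,v,z in [("fl",291,150,.022),("fr",455,148,.022),("Ll",302,350,.022),("Rl",447,350,.022),("win",404,256,.03),("hfl",371,225,.03),("hfr",437,225,.03),("flL",369,293,.048),("flR",439,293,.048),("bottle",88,222,.158),("bottle2",-3,165,.158),("b3",-3,287,.158),("cap",236,286,.028),("cup",560,162,.075),("jar",545,285,.06),("stop_topfar",404,163,.034),("stop_topnear",404,171,.034),("red",263,424,.008)]:
    P[n]=onz(c,u/1.5,v/1.5,z)[:2]; print(n,P[n].round(4))
print([o for o in orange(im)])
print("width",np.linalg.norm(P["fl"]-P["fr"]))
for a,b in [("Ll","fl"),("Rl","fr")]: d=P[b]-P[a]; print(np.degrees(np.arctan2(d[1],d[0])))
d=P["fl"]-P["fr"]; print("perp",np.degrees(np.arctan2(d[1],d[0]))-90)
d=P["flL"]-P["flR"]; print("flange",np.degrees(np.arctan2(d[1],d[0]))-90,np.linalg.norm(d))
x=im[90:235,190:310]; cv2.imwrite("pics/w1c.png",cv2.resize(x,None,fx=4,fy=4,interpolation=cv2.INTER_CUBIC))
E
```

```text
fl [0.5734 0.2058]
fr [0.6134 0.0733]
Ll [0.4005 0.154 ]
Rl [0.4388 0.0218]
win [0.5146 0.0884]
hfl [0.5325 0.1237]
hfr [0.5483 0.0691]
flL [0.4784 0.1098]
flR [0.4949 0.0525]
bottle [0.5014 0.2754]
bottle2 [0.5182 0.3255]
b3 [0.45  0.321]
cap [0.4464 0.2251]
cup [0.6179 0.0052]
jar [ 0.5278 -0.0258]
stop_topfar [0.589  0.1116]
stop_topnear [0.5829 0.1098]
red [0.3036 0.1743]
[([83, 0, 31, 22, 575], [98.6, 9.2]), ([258, 160, 22, 22, 375], [268.6, 170.2]), ([329, 165, 30, 34, 324], [338.4, 177.3]), ([165, 273, 20, 18, 253], [174.5, 281.5])]
width 0.13842798861948996
16.681634735591622
16.43873933288427
perp 16.802414925191883
flange 16.14859846818915 0.05957159166867794
```

View pics/w1c.png

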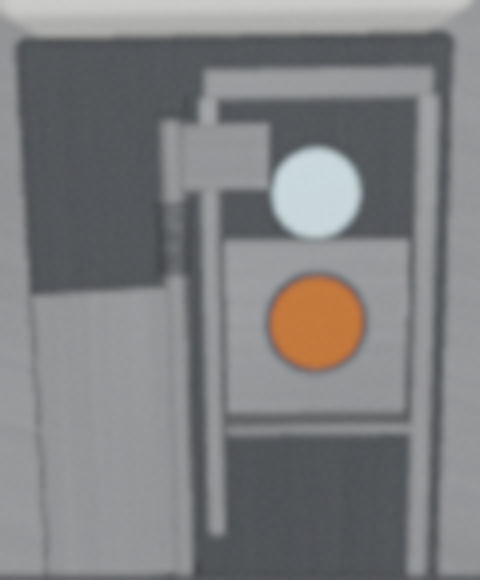

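Wrist view agrees with the stage at origin ≈(0.4976, 0.1110) and yaw ≈16.6°. The stop's top edge checks to about 1 mm. The holder is at stage x ≈ +8 mm and y ≈ -26 mm, with its flange rear at ≈ -22.5 mm. Next I go behind the flange and straddle the barrel.

{"fn": "carry_out", "kwargs": {"increments": [{"tx": -25,"ty": -5,"tz": 0,"rx": 0,"ry": 0,"rz": -0.4,"gripper": 0.68},{"tx": -49,"ty": -10.5,"tz": 20,"rx": 0,"ry": 0,"rz": -0.4,"gripper": 0.68},{"tx": -49,"ty": -10.5,"tz": 60,"rx": 0,"ry": 0,"rz": -0.4,"gripper": 0.68},{"tx": -49,"ty": -10.5,"tz": 100,"rx": 0,"ry": 0,"rz": -0.4,"gripper": 0.68},{"tx": -49,"ty": -10.5,"tz": 125,"rx": 0,"ry": 0,"rz": -0.4,"gripper": 0.68}]}}

```text
clock: 1.65
ee_pos: [0.4464, 0.1067, 0.1105]
orientation: [-3.141, 0.006, 0.293]
ft_force: [-0.1, -0.2, -0.2]
opening: 0.0619
```

```bash
cat >> h.py <<'E'
def st():
    s=env.sense(); a=np.radians(16.6); d=s["ee_pos"][:2]-[.4976,.1110]
    print("t",round(s["clock"],2),"stage xy mm",np.round([1e3*(d[0]*np.cos(a)+d[1]*np.sin(a)),1e3*(d[1]*np.cos(a)-d[0]*np.sin(a))],1),"tip above bed",round(1e3*(s["ee_pos"][2]-.047),1),"rpy",s["orientation"].round(4),"F",s["ft_force"].round(1),"open",round(s["opening"],4))
E
python3 - <<'E'
from h import *
st()
for n in ["side"]:
    im=vision.capture(n); cv2.imwrite("pics/side2.png",cv2.resize(im[130:290,130:330],None,fx=4,fy=3.75,interpolation=cv2.INTER_CUBIC))
E
```

```text
t 1.65 stage xy mm [-50.3  10.5] tip above bed 63.5 rpy [-3.1406  0.0063  0.293 ] F [-0.1 -0.2 -0.2] open 0.0619
```

View pics/side2.png

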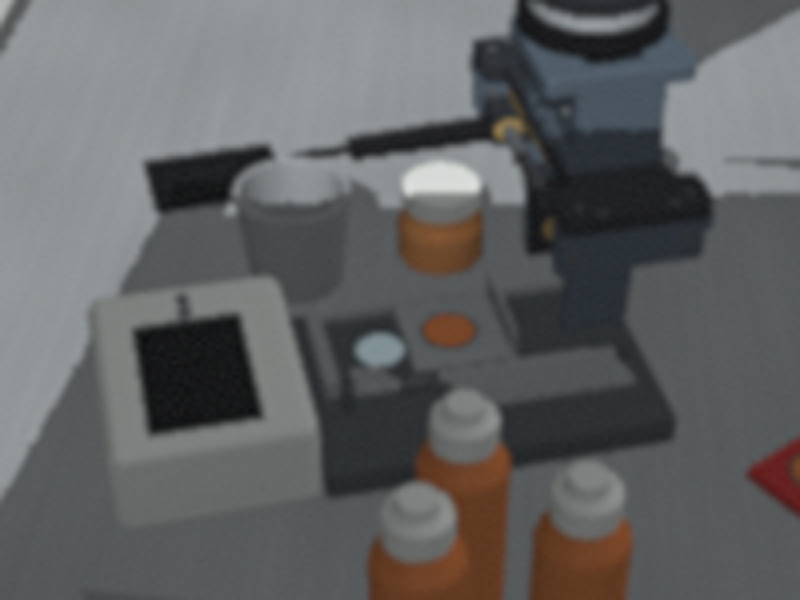

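The fingers hang above the stage, well clear of the bottles, the finger plane behind the flange. I descend to just above the bar.

{"fn": "carry_out", "kwargs": {"increments": [{"tx": 0,"ty": 0,"tz": 20,"rx": 0,"ry": 0,"rz": 0,"gripper": 0.68},{"tx": 0,"ty": 0,"tz": 34,"rx": 0,"ry": 0,"rz": 0,"gripper": 0.68},{"tx": 0,"ty": 0,"tz": 34,"rx": 0,"ry": 0,"rz": 0,"gripper": 0.68}]}}

```text
clock: 2.0
ee_pos: [0.4435, 0.106, 0.0729]
orientation: [-3.14, 0.015, 0.294]
ft_force: [-0.9, 0.7, -1.1]
opening: 0.062
```

```bash
python3 -c "
from h import *
st()"
```

```text
t 2.0 stage xy mm [-53.3  10.6] tip above bed 25.9 rpy [-3.14    0.0152  0.2941] F [-0.9  0.7 -1.1] open 0.062
```

{"fn": "carry_out", "kwargs": {"increments": [{"tx": 3,"ty": 0,"tz": 4,"rx": 0,"ry": 0.8,"rz": 0,"gripper": 0.68},{"tx": 3,"ty": 0,"tz": 8,"rx": 0,"ry": 0.8,"rz": 0,"gripper": 0.68},{"tx": 3,"ty": 0,"tz": 12,"rx": 0,"ry": 0.8,"rz": 0,"gripper": 0.68},{"tx": 3,"ty": 0,"tz": 12,"rx": 0,"ry": 0.8,"rz": 0,"gripper": 0.68},{"tx": 3,"ty": 0,"tz": 12,"rx": 0,"ry": 0.8,"rz": 0,"gripper": 0.68}]}}

```text
clock: 2.5
ee_pos: [0.4471, 0.1076, 0.0619]
orientation: [-3.139, -0.001, 0.294]
ft_force: [-1.2, 3.4, 4.8]
opening: 0.062
```

```bash
python3 - <<'E'
from h import *
st()
for n in ["scene"]:
    im=vision.capture(n); cv2.imwrite("pics/scene3.png",cv2.resize(im[150:270,215:375],None,fx=5,fy=5,interpolation=cv2.INTER_CUBIC))
st()
E
```

```text
t 2.5 stage xy mm [-49.4  11.2] tip above bed 14.9 rpy [-3.139e+00 -1.500e-03  2.936e-01] F [-1.2  3.4  4.8] open 0.062
t 2.55 stage xy mm [-49.4  11.2] tip above bed 15.0 rpy [-3.139e+00 -1.500e-03  2.936e-01] F [-0.8  3.4  4.9] open 0.0618
```

View pics/scene3.png

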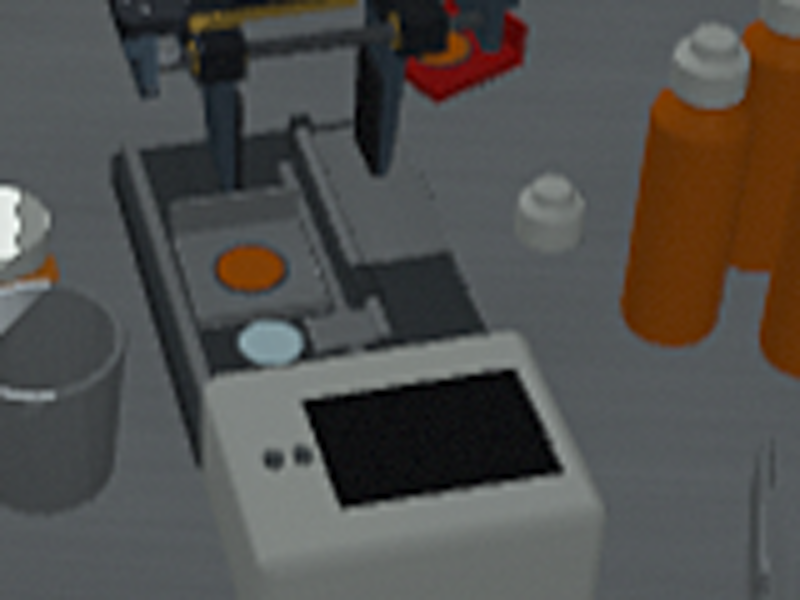

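Contact: 4.9 N on the bar, which is about level. The pushing finger is in the channel just behind the flange. I press a little deeper.

{"fn": "carry_out", "kwargs": {"increments": [{"tx": 0,"ty": 1,"tz": 3,"rx": 0,"ry": 0,"rz": 0,"gripper": 0.68},{"tx": 0,"ty": 1,"tz": 4,"rx": 0,"ry": 0,"rz": 0,"gripper": 0.68},{"tx": 0,"ty": 1,"tz": 4,"rx": 0,"ry": 0,"rz": 0,"gripper": 0.68}]}}

```text
clock: 2.85
ee_pos: [0.4474, 0.1073, 0.0589]
orientation: [-3.138, -0.002, 0.293]
ft_force: [-2.6, 2.5, 6.5]
opening: 0.062
```

```bash
python3 -c "
from h import *
st()"
```

```text
t 2.85 stage xy mm [-49.2  10.8] tip above bed 11.9 rpy [-3.138e+00 -2.400e-03  2.934e-01] F [-2.6  2.5  6.5] open 0.062
```

{"fn": "carry_out", "kwargs": {"increments": [{"tx": 4,"ty": 0,"tz": 1,"rx": 0,"ry": 0,"rz": 0,"gripper": 0.68},{"tx": 8,"ty": 0,"tz": 1,"rx": 0,"ry": 0,"rz": 0,"gripper": 0.68},{"tx": 12,"ty": 0,"tz": 1,"rx": 0,"ry": 0,"rz": 0,"gripper": 0.68},{"tx": 16,"ty": 0,"tz": 1,"rx": 0,"ry": 0,"rz": 0,"gripper": 0.68},{"tx": 20,"ty": 0,"tz": 1,"rx": 0,"ry": 0,"rz": 0,"gripper": 0.68}]}}

```text
clock: 3.35
ee_pos: [0.4644, 0.1125, 0.0584]
orientation: [-3.138, 0.002, 0.294]
ft_force: [-5.2, -0.6, 7.3]
opening: 0.062
```

```bash
python3 -c "
from h import *
st()
s=env.sense()
im=vision.capture('scene');c=vision.get_calibration('scene');print([(ce,onz(c,*ce,.03).round(4)) for _,ce in orange(im)])"
```

```text
t 3.35 stage xy mm [-31.4  10.9] tip above bed 11.4 rpy [-3.1379e+00  2.4000e-03  2.9440e-01] F [-5.2 -0.6  7.3] open 0.062
[([110.0, 34.3], array([-0.453 , -0.5871,  0.03  ])), ([45.1, 37.0], array([-0.4076, -0.8342,  0.03  ])), ([182.4, 36.6], array([-0.4491, -0.2944,  0.03  ])), ([31.9, 50.7], array([-0.2743, -0.8255,  0.03  ])), ([367.0, 191.9], array([0.4569, 0.3239, 0.03  ])), ([206.0, 207.4], array([ 0.5396, -0.0393,  0.03  ])), ([265.5, 205.9], array([0.5242, 0.0928, 0.03  ])), ([386.2, 260.5], array([0.6668, 0.3389, 0.03  ]))]
```

The holder moved 8.5 mm with the finger, as expected. I continue.

{"fn": "carry_out", "kwargs": {"increments": [{"tx": 5,"ty": 0,"tz": 1,"rx": 0,"ry": 0,"rz": 0,"gripper": 0.68},{"tx": 10,"ty": 0,"tz": 1,"rx": 0,"ry": 0,"rz": 0,"gripper": 0.68},{"tx": 14,"ty": 0,"tz": 1,"rx": 0,"ry": 0,"rz": 0,"gripper": 0.68},{"tx": 18,"ty": 0,"tz": 1,"rx": 0,"ry": 0,"rz": 0,"gripper": 0.68},{"tx": 22,"ty": 0,"tz": 1,"rx": 0,"ry": 0,"rz": 0,"gripper": 0.68}]}}

```text
clock: 3.9
ee_pos: [0.4843, 0.1186, 0.0579]
orientation: [-3.138, 0.005, 0.295]
ft_force: [-5.1, -0.6, 7.7]
opening: 0.0618
```

```bash
python3 -c "
from h import *
st()
s=env.sense()
im=vision.capture('scene');c=vision.get_calibration('scene');print([(ce,onz(c,*ce,.03).round(4)) for _,ce in orange(im) if 240<ce[0]<290])"
```

```text
t 3.9 stage xy mm [-10.5  11.1] tip above bed 10.9 rpy [-3.1379  0.0055  0.2953] F [-5.1 -0.6  7.7] open 0.0618
[([267.8, 212.0], array([0.544 , 0.0991, 0.03  ]))]
```

{"fn": "carry_out", "kwargs": {"increments": [{"tx": 4,"ty": 0,"tz": 0.5,"rx": 0,"ry": 0.2,"rz": 0,"gripper": 0.68},{"tx": 8,"ty": 0,"tz": 0.5,"rx": 0,"ry": 0.2,"rz": 0,"gripper": 0.68},{"tx": 11,"ty": 0,"tz": 0.5,"rx": 0,"ry": 0.2,"rz": 0,"gripper": 0.68},{"tx": 12,"ty": 0,"tz": 0.5,"rx": 0,"ry": 0.2,"rz": 0,"gripper": 0.68}]}}

```text
clock: 4.35
ee_pos: [0.495, 0.122, 0.0581]
orientation: [-3.138, 0.005, 0.296]
ft_force: [-5.3, -1.5, 7.8]
opening: 0.0619
```

```bash
python3 -c "
from h import *
st()
s=env.sense()
im=vision.capture('scene');c=vision.get_calibration('scene');print([(ce,onz(c,*ce,.03).round(4)) for _,ce in orange(im) if 240<ce[0]<290])"
```

```text
t 4.35 stage xy mm [ 0.7 11.2] tip above bed 11.1 rpy [-3.1378  0.0046  0.2962] F [-5.3 -1.5  7.8] open 0.0619
[([269.0, 215.2], array([0.5542, 0.1023, 0.03  ]))]
```

Not at the stop yet (force unchanged). I creep on until the push force rises.

{"fn": "carry_out", "kwargs": {"increments": [{"tx": 2,"ty": 0,"tz": 0.5,"rx": 0,"ry": 0.2,"rz": 0.2,"gripper": 0.68},{"tx": 4,"ty": 0,"tz": 0.5,"rx": 0,"ry": 0.2,"rz": 0.2,"gripper": 0.68},{"tx": 4,"ty": 0,"tz": 0.5,"rx": 0,"ry": 0.2,"rz": 0.2,"gripper": 0.68}]}}

```text
clock: 4.7
ee_pos: [0.4972, 0.1227, 0.0581]
orientation: [-3.138, 0.005, 0.294]
ft_force: [-5.1, -0.9, 6.9]
opening: 0.0623
```

```bash
python3 -c "
from h import *
st()
im=vision.capture('scene');c=vision.get_calibration('scene');print([(ce,onz(c,*ce,.03).round(4)) for _,ce in orange(im) if 240<ce[0]<290])"
```

```text
t 4.7 stage xy mm [ 3.  11.3] tip above bed 11.1 rpy [-3.1378  0.0046  0.2936] F [-5.1 -0.9  6.9] open 0.0623
[([269.3, 216.0], array([0.5567, 0.1031, 0.03  ]))]
```

{"fn": "carry_out", "kwargs": {"increments": [{"tx": 3,"ty": 0,"tz": 0.5,"rx": 0,"ry": 0.2,"rz": 0,"gripper": 0.68},{"tx": 5,"ty": 0,"tz": 0.5,"rx": 0,"ry": 0.2,"rz": 0,"gripper": 0.68},{"tx": 5,"ty": 0,"tz": 0.5,"rx": 0,"ry": 0.2,"rz": 0,"gripper": 0.68}]}}

```text
clock: 5.05
ee_pos: [0.4983, 0.1231, 0.058]
orientation: [-3.138, 0.009, 0.294]
ft_force: [-9.0, -1.6, 10.0]
opening: 0.062
```

```bash
python3 -c "
from h import *
st()
im=vision.capture('scene');c=vision.get_calibration('scene');print([(ce,onz(c,*ce,.03).round(4)) for _,ce in orange(im) if 240<ce[0]<290])
im=vision.capture('wrist'); cv2.imwrite('pics/w3.png',cv2.resize(im[:220],None,fx=1.5,fy=1.5)); print(vision.get_calibration('wrist')['pose'].round(3)[:,3])"
```

```text
t 5.05 stage xy mm [ 4.2 11.4] tip above bed 11.0 rpy [-3.1376  0.0093  0.2941] F [-9.  -1.6 10. ] open 0.062
[([269.5, 216.2], array([0.5573, 0.1036, 0.03  ]))]
[0.562 0.142 0.204 1.   ]
```

View pics/w3.png

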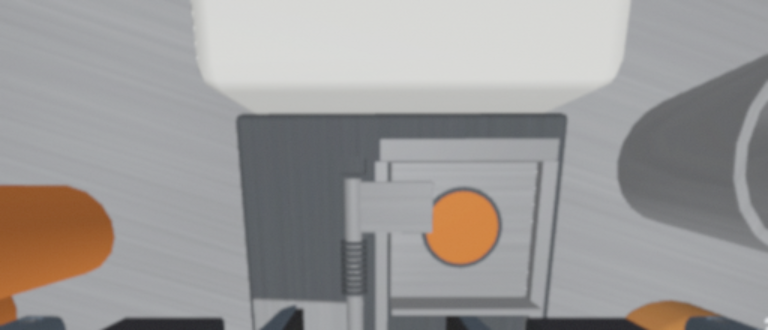

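The picture shows the holder's front edge on the stop bar at (470,160), with the raised jaw at (397,205) above it. Push force rose to 9 N. I hold briefly, back off the flange while still pressing, then lift.

{"fn": "carry_out", "kwargs": {"increments": [{"tx": 2,"ty": 0,"tz": 1,"rx": 0,"ry": 0,"rz": 0,"gripper": 0.68},{"tx": 2,"ty": 0,"tz": 1,"rx": 0,"ry": 0,"rz": 0,"gripper": 0.68},{"tx": 2,"ty": 0,"tz": 1,"rx": 0,"ry": 0,"rz": 0,"gripper": 0.68},{"tx": -3,"ty": 0,"tz": 1,"rx": 0,"ry": 0,"rz": 0,"gripper": 0.68},{"tx": -7,"ty": 0,"tz": 1,"rx": 0,"ry": 0,"rz": 0,"gripper": 0.68}]}}

```text
clock: 5.65
ee_pos: [0.4954, 0.1221, 0.0593]
orientation: [-3.138, -0.001, 0.294]
ft_force: [4.5, 2.5, 6.8]
opening: 0.0616
```

```bash
python3 -c "
from h import *
st()
im=vision.capture('scene');c=vision.get_calibration('scene');print([(ce,onz(c,*ce,.03).round(4)) for _,ce in orange(im) if 240<ce[0]<290])"
```

```text
t 5.65 stage xy mm [ 1.1 11.2] tip above bed 12.3 rpy [-3.1378e+00 -1.1000e-03  2.9350e-01] F [4.5 2.5 6.8] open 0.0616
[([269.5, 216.2], array([0.5573, 0.1036, 0.03  ]))]
```

The finger has backed off about 3 mm and the holder stayed put. I lift slowly, then clear.

{"fn": "carry_out", "kwargs": {"increments": [{"tx": -3,"ty": 0,"tz": -4,"rx": 0,"ry": 0,"rz": 0,"gripper": 0.68},{"tx": -3,"ty": 0,"tz": -10,"rx": 0,"ry": 0,"rz": 0,"gripper": 0.68},{"tx": -3,"ty": 0,"tz": -18,"rx": 0,"ry": 0,"rz": 0,"gripper": 0.68},{"tx": -3,"ty": 0,"tz": -40,"rx": 0,"ry": 0,"rz": 0,"gripper": 0.68},{"tx": -3,"ty": 0,"tz": -75,"rx": 0,"ry": 0,"rz": 0,"gripper": 0.68}]}}

```text
clock: 6.2
ee_pos: [0.49, 0.1202, 0.1335]
orientation: [-3.138, 0.006, 0.294]
ft_force: [0.3, 0.9, 0.4]
opening: 0.0621
```

{"fn": "carry_out", "kwargs": {"increments": [{"tx": 0,"ty": 0,"tz": -40,"rx": 0,"ry": 0,"rz": 0,"gripper": 0.68},{"tx": 0,"ty": 0,"tz": -60,"rx": 0,"ry": 0,"rz": 0,"gripper": 0.68},{"tx": 0,"ty": 0,"tz": -60,"rx": 0,"ry": 0,"rz": 0,"gripper": 0.68},{"tx": 0,"ty": 0,"tz": -60,"rx": 0,"ry": 0,"rz": 0,"gripper": 0.68}]}}

```text
clock: 6.6
ee_pos: [0.4897, 0.1198, 0.1933]
orientation: [-3.138, 0.007, 0.294]
ft_force: [-0.0, -0.1, -0.5]
opening: 0.0619
```

```bash
python3 -c "
from h import *
st()
im=vision.capture('scene');c=vision.get_calibration('scene');print([(ce,onz(c,*ce,.03).round(4)) for _,ce in orange(im) if 240<ce[0]<290])
cw=vision.get_calibration('wrist');im=vision.capture('wrist'); cv2.imwrite('pics/w4.png',cv2.resize(im[40:240,140:340],None,fx=3,fy=3,interpolation=cv2.INTER_CUBIC)); print([(ce,onz(cw,*ce,.03).round(4)) for _,ce in orange(im)])"
```

```text
t 6.6 stage xy mm [-5.1 10.7] tip above bed 146.3 rpy [-3.1378  0.0069  0.294 ] F [-0.  -0.1 -0.5] open 0.0619
[([269.4, 216.1], array([0.557 , 0.1033, 0.03  ]))]
[([282.8, 131.0], array([0.5574, 0.1025, 0.03  ])), ([361.0, 180.6], array([ 0.5305, -0.0018,  0.03  ]))]
```

View pics/w4.png

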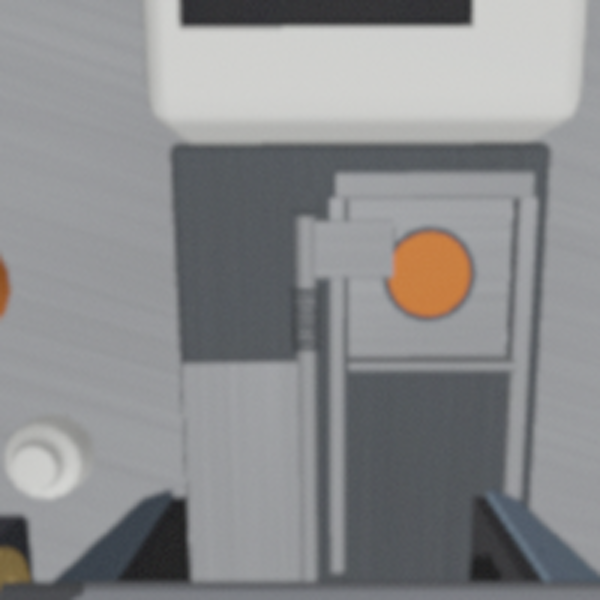

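The holder's front edge is flush at the stop, the jaw lies on it, and the robot is clear.

```bash
python3 -c "
from h import *
print(env.hand_in()); st()"
```

```text
the job is handed in; nothing more can be done
None
the job is handed in; nothing more can be done
```

The holder is home against the stop with the clip's jaw down on it, and I handed the job in at about 6.6 s of the 35 s allowed. No verdict was reported.

**What I did:** I pressed the clip bar down with one fingertip (about 7 N, 11–12 mm above the bed). With the bar held down, the other fingertip pushed the holder about 43 mm along its channel. At the stop the push force rose from 5 to 9 N. I held there 0.3 s, backed 3 mm off the flange while still pressing, then lifted away.

**Last checks:**
- **Position:** the wrist picture shows the holder's front edge at the stop and the jaw lying on the plate.
- **Release:** the window's position changed by less than about 0.5 mm when I let the clip go.
- **Robot clear:** the tool force was about 0 N, with the fingertips 146 mm above the bed.
- **Bystanders:** the fingers touched none of them that I could see, but I did not measure them again at the end.
- **Not measured:** the clip angle and the jaw's force on the holder; I judged both from the pictures and the force readings.
- **Disagreement:** the wrist camera put the holder's travel about 2 mm longer than the scene camera did (45 against 43 mm). That is within calibration error.

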